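# Show a hardness indent to a level camera with an inspection mirror

### The job

Take the carrier's black knob and slide the carrier so that the pointer's tip stands inside the blue ring on the test block, pause there a moment, then move it on until the tip stands inside the red ring, and let go. The camera looks level across the block and cannot see down, so pick up the inspection mirror from its rest and hold it over the red ring, on the lens's line of sight, angled so that the lens sees the red ring in the middle of the glass; do not knock the mirror against the station, and leave the things standing around where they are. Finish while still holding the mirror still at that angle in the air; do not put it down.

Things in the scene. Friction and masses are not known exactly. Their poses are not given: they have to be found in the camera images.
- station: grey measuring station fixed on the bench, 177 mm (x) by 170 mm (y) base plate 14 mm thick with a 70 mm wide tongue to +y carrying a blue level camera with a black lens. Origin: on the bench, straight below the pointer tip; x points away from the robot, y to the camera, z up. Its pointer post stands at x +82 mm, 118 mm high; the camera takes up y +150 to +267 mm, x +-23 mm, up to 150 mm high.
- lens (a point): centre of the camera lens's front face, 150 mm to the station's +y of the pointer tip's axis and 126 mm above the bench. The camera looks level along the station's -y axis. Axes as the station's.
- pointer_tip (a point): tip of the fixed slender stylus (it slopes down from the post at the station's +x), 59.5 mm above the bench and 3.5 mm above the test block. Axes as the station's.
- sight (a point): point in the air on the lens's axis straight above the pointer tip (station 0, 0, 126 mm), where the line of sight must be folded: 150 mm from the lens, 70 mm above the test block's face. Its z axis halves the angle between the way to the lens and the way down to the block (station direction 0, +0.707, -0.707): a glass here whose outward normal points so shows the lens what lies under the pointer.
- slide_x (a joint): position of the carrier on the upper slide along the station's x axis, m, -0.032 to 0.032; 0 with the block's centre under the pointer. About 2 N of friction, stays where it is left.
- slide_y (a joint): position of the carrier on the lower slide along the station's y axis, m, -0.032 to 0.032; 0 with the block's centre under the pointer. About 2 N of friction, stays where it is left. Both slides move freely together when the knob is moved.
- carrier_knob (a point): point on the axis of the carrier's round black knob (20 mm across, top 11 mm above this point) at the height to grip, 72 mm above the bench. The knob stands on the carrier plate, whose top is 46 mm above the bench, 74 mm to the station's -x of the block's centre; take it from above. The carrier cannot turn. Axes as the station's.
- blue_ring (a point): centre of the blue ring (13 mm outside, 8 mm inside, a dark indent at its middle) on the top of the round steel test block, 60 mm across, 56 mm above the bench; at -13, +15 mm (station x, y) from the block's centre. It rides with the carrier.
- red_ring (a point): centre of the red ring (same size) on the same block; at +14, -13 mm (station x, y) from the block's centre. It rides with the carrier.
- mirror: inspection mirror, 0.105 kg: black ribbed handle, square 14 x 14 mm, then a thin steel rod, a ball and a round head 58 mm across, 5 mm thick. Origin on the handle's axis near its middle (handle from x -54 to +62 mm), x along the handle to the head, y left, z up as it lies in the rest, level, 43 mm above the bench. Grip it at the origin, fingers closing along y, between the rest's forks.
- glass (a point): centre of the mirror's glass face (54 mm across), 125 mm along the handle's x axis from the mirror's origin and 2.6 mm off that axis on the glass's side; z is the glass's outward normal, x runs along the handle. In the rest the glass faces steeply down and to the mirror's +y side.
- mirror_head (a joint): swivel of the head about the handle's axis, rad, stiff (0.12 N m), set differently each time and not to be changed by carrying it. The glass's normal points (1.15 + value) rad below level toward the mirror's +y: in the mirror's frame (0, cos(1.15+value), -sin(1.15+value)).
- mirror_rest: dark wooden rest fixed on the bench, base 125 x 56 x 8 mm, two forks 50 mm high and 10 mm thick at x -37 and +53 mm, slots 17 mm wide with their floor 36 mm up, that carry the handle along the rest's x axis (head toward +x, away from the robot). Origin on the bench below the mirror's origin; x along the handle.
- mug_1: white mug, 83 mm across and 93 mm high, a bystander; origin on the bench, the cup's centre 20 mm to its +y, the handle to its -y (61 mm out).
- bottle_2: small brown dropper bottle, 34 mm across, 102 mm high, a bystander; origin under its centre.
- steel_block: plain round steel block, 49 mm across, 24 mm high, standing on the bench, a bystander; origin under its centre.
- brass_weight: brass weight with a knob, 56 mm across, 40 mm high, a bystander; origin under its centre.
Things that resemble listed ones, but are neither listed nor needed, are in the scene too. Of the things shaped like the mirror_rest, the wooden one is meant.

How it is judged:
By the outcome, as a careful person would: the job done as asked, in the order asked, and still so for the second after the job is handed in, while the arm keeps its last pose, push and grip.
It also fails if it takes over 48 s, if anything falls off the work surface, if the arm or the gripper's body presses on something with over 40 N, if the wrist force passes 120 N, or if a joint passes its speed limit or range.

### The arm

A 7-joint arm with a two-finger parallel gripper is mounted at the origin on a cart in front of the work surface, level with it; the furniture and walls round the work are solid. World frame = base frame: x ahead of the robot, y to its left, z up, the work surface at z = 0. Lengths are in mm, angles in rad, forces in N, time in s.
With the tool pointing down it reaches from about 400 to 900 mm from the base axis. Payload 5.6 kg.
Tool frame: the origin (TCP) lies midway between the tips of the shut fingers; the grasp point (between the pads) lies 19 mm behind it; z points along the fingers, y is the line along which they close (so a half turn about z gives the same grasp; the last joint's range is limited). The gripper opens to 92 mm and grips with 3 to 60 N. Pads are 20 mm wide; open, the fingers measure 128 mm over their backs; the gripper's body (75 mm by 189 mm) begins 69 mm behind the grasp point.
Start: joints at [-1.269, 0.468, -0.012, 1.603, 0.006, 1.071, -0.056], TCP at [219.747, 611.736, 214.592] pointing down, gripper open.
Joint ranges: [-2.53, 2.53], [-0.31, 2.02], [-1.57, 1.55], [0.28, 2.44], [-1.29, 4.43], [0.15, 1.84], [-2.92, 2.92]. Speed limits (rad/s): [2.57, 2.57, 3.14, 3.14, 3.14, 3.14, 3.14].

### API

Orientations are given as a rotation vector (axis times angle).
In Python, from cell import robot, grip, kin, viewer gives the robot as it stands. Calls block until the motion is done:
- robot.movep(position, orientation): joint-space move of the TCP to a pose.
- robot.servo_line(position, feed=150, rotation=None): straight line of the TCP; rotation=None keeps the orientation; feed is the mean speed in mm/s.
- robot.goto_joints(angles): joint-space move.
- grip(opening, newtons=None): opening from 0.0 (shut) to 1.0 (fully open); newtons is the grip in N (None keeps the last); returns when the fingers have stopped.
- robot.hold(seconds).
- kin.ik(position, orientation): joint angles nearest the present ones, or None.
- robot.observe(): the state.
- viewer.read_camera(name): name is "scene" or "top"; returns the picture (480x640x3 uint8, red, green, blue); there is no depth.
- viewer.camera_info(name): a dict with "camera_matrix" (3x3 intrinsics, pixels), "R" (3x3) and "t" (3): a world point X has camera coordinates R X + t. Camera axes: x right, y down, z forward; pixel columns grow to the right and rows downward; lengths in mm; the calibration is good to about 2 mm. A picture is of the moment at which its call begins. camera_info takes no time and is no camera call.
A pose or a line that the arm cannot do raises robot.IKError and nothing moves.
- robot.job_done(): hands the job in; it is judged then, once.
Trained networks look in the newest picture that a camera, given by its name, has taken for a name from the list of things; names that differ only in an ending like _2 or _b are one class to them, and where a whole thing is asked for, a point or a joint stands for the part that bears it (a point fixed in the world has none). Each returns a list of dicts, best first, with "confidence" (0 to 1); they miss things now and then, are a little off and sometimes report something else, mostly with a low value. They report only what shows in the picture. A call takes as long as a camera call. They do not tell look-alikes from the thing itself.
- viewer.silhouettes(name, camera): "mask" (480x640 bool, what is visible of it).
- viewer.pinpoint(name, camera): "at" ([x, y, z] in mm, in the coordinates of the camera as it stood for that picture, good to about 4 mm: a listed point, or the origin of a listed thing).
The state is a dict: "t": time; "joints": joint angles; "joint_velocities": joint speeds; "joint_torque": joint torques, N m; "tcp_pos": TCP position; "tcp_rot": TCP orientation; "contact_force": force on the tool from outside, world axes, zero at the start; "wrist_torque": the same for the moment, N m; "grip_width": opening from 0.0 (shut) to 1.0 (fully open); "grip_force": force on a finger pad.
Only numpy, scipy, OpenCV 4.12 (cv2) and the standard library are available. Lean on these libraries where they do the work, as an engineer would, in place of code of your own. Each camera call takes 0.05 s, during which the arm holds its last target. There are 200 camera calls.

## Working session

There is one attempt and no reset: what is moved stays moved. The work goes in short steps, each a Python script; the robot and the scene stay as the last script left them, time stands still between calls to the robot, and variables do not carry over. Pictures are saved under pics/ and viewed, at most 10 in all, crops included, and the job is handed in when it is done.

```bash
ls; mkdir -p pics
cat > h.py <<'E'
import numpy as np, cv2
from scipy.spatial.transform import Rotation as Ro
from cell import robot, grip, kin, viewer
def save(cam,fn):
    im=viewer.read_camera(cam); cv2.imwrite(fn,im[:,:,::-1]); return im
def w(cam,p):
    i=viewer.camera_info(cam); R=np.array(i["R"]);t=np.array(i["t"]); return R.T@(np.array(p)-t)
def px(cam,X):
    i=viewer.camera_info(cam); c=np.array(i["camera_matrix"])@(np.array(i["R"])@np.array(X)+np.array(i["t"])); return c[:2]/c[2]
def plane(cam,uv,z):
    i=viewer.camera_info(cam); R=np.array(i["R"]);t=np.array(i["t"]);K=np.array(i["camera_matrix"])
    d=R.T@np.linalg.solve(K,[*uv,1]); c=-R.T@t; return c+d*(z-c[2])/d[2]
E
python3 - <<'E'
from h import *
np.set_printoptions(precision=1,suppress=True)
a=save("scene","pics/s1.png"); b=save("top","pics/t1.png")
for n in ["station","lens","pointer_tip","carrier_knob","blue_ring","red_ring","mirror","glass","mirror_rest","mug_1","bottle_2","steel_block","brass_weight"]:
  for c in ["scene","top"]:
    for d in viewer.pinpoint(n,c)[:3]:
        X=w(c,d["at"]); print(n,c,round(d["confidence"],2),X,px(c,X))
E
```

```text
pics
station scene 0.7 [569.4 129.4   3.4] [356.9 270.7]
station top 0.94 [566.5 133.9  -0.6] [288.7 240.2]
lens scene 0.73 [474.8 124.3  70.3] [353.1 228.8]
lens scene 0.7 [537.3 277.  129.3] [415.1 224.4]
lens top 0.73 [539.9 281.8 131.2] [236.3 245. ]
pointer_tip scene 0.79 [569.  131.5  63.5] [358.6 253.3]
pointer_tip top 0.67 [565.2 137.1  56.7] [286.6 238.5]
pointer_tip top 0.51 [569.  135.1   1.4] [288.3 239.4]
carrier_knob scene 0.82 [473.3 121.1  71. ] [351.9 228.3]
carrier_knob top 0.88 [472.  126.4  72.7] [290.2 267.8]
blue_ring scene 0.77 [531.6 147.7  59.1] [363.5 245.2]
blue_ring scene 0.71 [ 559.8 -427.9    2.3] [145.  273.7]
blue_ring top 0.6 [532.8 151.6  56. ] [282.1 248.9]
blue_ring top 0.16 [563.1 128.5  55.7] [289.4 239.1]
red_ring scene 0.85 [563.3 128.2  59. ] [357.  253.2]
red_ring scene 0.71 [478.5 504.1  -4.2] [488.3 247.6]
red_ring top 0.95 [560.6 128.   56.3] [289.5 239.9]
red_ring top 0.16 [ 483.2 -242.2   39.1] [407.5 262. ]
mirror scene 0.95 [ 485.1 -253.    42.3] [213.2 242.4]
mirror top 0.82 [ 484.4 -243.3   41.1] [408.  261.6]
glass scene 0.6 [ 606.9
[... 217 characters left out ...]
   -1.7] [216.5 253.8]
mirror_rest scene 0.83 [ 544.3 -109.7    3.1] [266.6 266.7]
mirror_rest top 0.85 [ 544.4 -104.7    1.5] [362.2 245.2]
mirror_rest top 0.78 [ 484.6 -248.3   -2.7] [406.9 262.5]
mug_1 scene 0.66 [ 559.7 -426.2    3.6] [145.6 273.3]
mug_1 scene 0.35 [566.6 126.9 128.6] [357.6 233.1]
mug_1 top 0.64 [ 562.5 -422.5   -3.2] [458.7 237.4]
bottle_2 top 0.6 [ 659.9 -369.7   -3.1] [440.8 208.6]
steel_block scene 0.68 [ 476.7 -369.9    1.3] [172.2 253. ]
steel_block scene 0.57 [ 483.6 -251.1   -1. ] [215.7 254.3]
steel_block scene 0.42 [531.8 147.5  58.7] [363.4 245.4]
brass_weight scene 0.89 [480.3 502.5  -5.9] [487.8 248.5]
brass_weight top 0.73 [483.5 508.   -3.6] [173.2 268.7]
```

Run:
```python
import cv2
import numpy as np
a=cv2.imread("pics/s1.png");b=cv2.imread("pics/t1.png")
A=cv2.resize(a[190:320,120:520],(800,260),interpolation=cv2.INTER_CUBIC)
B=cv2.resize(b[170:310,140:500],(800,311),interpolation=cv2.INTER_CUBIC)
cv2.imwrite("pics/c1.png",np.vstack([A,B]))
```

```text
(no output)
```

View pics/c1.png

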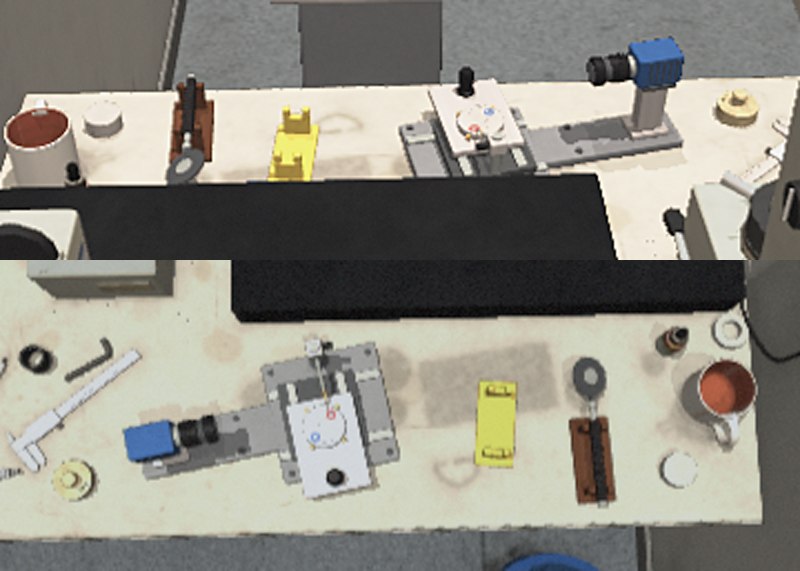

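View pics/s1.png

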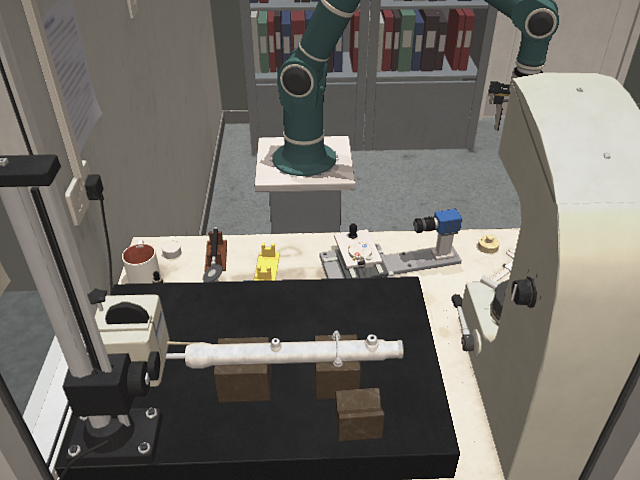

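There are two rests: yellow, empty at top px (362,245), and dark wooden with the mirror at top px (407,262). The wooden one fits the description, and the 2x crop already shows it clearly. The carrier's black knob is at top px (290,268).

```bash
cat >> h.py <<'E'
def meas(names,near,cams=("scene","top"),rounds=2,gate=25):
    out={n:{c:[] for c in cams} for n in names}
    for _ in range(rounds):
        for c in cams:
            viewer.read_camera(c)
            for n in names:
                for d in viewer.pinpoint(n,c):
                    X=w(c,d["at"])
                    if np.linalg.norm(X-near[n])<gate: out[n][c].append(X);break
    return out
E
python3 - <<'E'
from h import *
import pickle
np.set_printoptions(precision=1,suppress=True)
for c in("scene","top"):
    i=viewer.camera_info(c);print(c,-np.array(i["R"]).T@np.array(i["t"]),np.array(i["R"])[2],np.array(i["camera_matrix"])[0,0])
near=dict(station=[568,132,0],lens=[538,280,126],pointer_tip=[567,134,60],carrier_knob=[472,124,72],blue_ring=[532,150,56],red_ring=[562,128,56])
o=meas(near,near,rounds=3); pickle.dump(o,open("m1.pkl","wb"))
for n in o:
  for c in o[n]:
    for X in o[n][c]: print(n,c,X)
print(robot.observe()["t"])
E
```

```text
scene [1779.1   -7.7 1099.3] [-0.8  0.  -0.6] 617.6635356070196
top [ 379.6   45.6 1516.6] [ 0.1 -0.  -1. ] 469.0051882047951
station scene [570.  128.4   3.7]
station scene [566.4 130.    2.9]
station scene [567.4 131.7   4.7]
station top [570.2 135.7   2.5]
station top [566.5 137.6   1.7]
station top [568.1 138.    0.7]
lens scene [540.6 275.7 131.4]
lens scene [537.5 276.7 126.9]
lens scene [538.9 274.7 131.1]
lens top [537.8 281.5 130.5]
lens top [539.7 282.5 131.1]
lens top [536.2 281.7 131.2]
pointer_tip scene [567.3 131.6  63.3]
pointer_tip scene [567.3 132.6  63.8]
pointer_tip scene [567.4 132.1  65.3]
pointer_tip top [563.2 133.9  57.2]
pointer_tip top [565.  135.6  59.9]
pointer_tip top [566.5 137.   59.2]
carrier_knob scene [473.6 125.7  72.3]
carrier_knob scene [474.2 124.8  73.7]
carrier_knob top [472.3 128.2  74. ]
carrier_knob top [472.8 130.1  71.4]
carrier_knob top [472.2 125.4  72.5]
blue_ring scene [530.6 144.4  57.7]
blue_ring scene [530.1 149.5  59.7]
blue_ring scene [532.5 146.   59.7]
blue_ring top [531.4 151.6  56.8]
blue_ring top [533.4 151.   56.2]
blue_ring top [528.7 150.2  56.8]
red_ring scene [560.9 131.3  58.5]
red_ring scene [560.9 128.6  56.5]
red_ring scene [564.1 131.1  59.7]
red_ring top [561.9 128.4  57.6]
red_ring top [562.4 124.7  58.8]
red_ring top [560.7 128.9  55.9]
3.5
```

```bash
cat >> h.py <<'E'
from scipy.optimize import least_squares
L=dict(station=[0,0,0],lens=[0,150,126],pointer_tip=[0,0,59.5],carrier_knob=[-74,0,72],blue_ring=[-13,15,56],red_ring=[14,-13,56])
CAR=("carrier_knob","blue_ring","red_ring")
def fit(o):
    """station x,y,yaw, slide x,y, camera offsets"""
    def pred(p,n,c):
        l=np.array(L[n],float)
        if n in CAR: l[:2]+=p[3:5]
        R=Ro.from_rotvec([0,0,p[2]]).as_matrix()
        return R@l+[p[0],p[1],0]+(p[5:8] if c=="scene" else p[8:11])
    def res(p):
        r=[(pred(p,n,c)-X)/2 for n in o for c in o[n] for X in o[n][c]]
        return np.concatenate(r+[p[5:]/2])
    s=least_squares(res,[567,134,.19,0,0]+[0]*6,loss="soft_l1",x_scale=[1,1,.01]+[1]*8)
    C=np.linalg.inv(s.jac.T@s.jac)
    return s.x,np.sqrt(np.diag(C))
E
python3 - <<'E'
from h import *
import pickle
np.set_printoptions(precision=3,suppress=True)
p,s=fit(pickle.load(open("m1.pkl","rb")));print(p);print(s)
np.save("p1.npy",p)
R=Ro.from_rotvec([0,0,p[2]]).as_matrix()
k=p[:2]+(R@[-74+p[3],p[4],0])[:2];print("knob",k)
print(Ro.from_rotvec(robot.observe()["tcp_rot"]).as_matrix())
for sg in(1,-1):
    T=np.column_stack([-sg*-R[:,0],sg*-R[:,1]*-1*-1,[0,0,-1]]) 
    T[:,0]=np.cross(T[:,1],T[:,2])
    for z in (140,53): print(sg,kin.ik([*k,z],Ro.from_matrix(T).as_rotvec()))
E
```

```text
[566.891 133.047   0.189 -19.537   9.253   0.401  -1.571   3.142  -0.401
   1.571   1.141]
[1.61  2.122 0.008 0.883 1.045 1.51  2.084 0.626 1.51  2.084 0.588]
knob [473.278 124.594]
[[-0.941  0.338  0.   ]
 [ 0.338  0.941 -0.   ]
 [-0.    -0.    -1.   ]]
1 [-0.889  0.341  0.675  2.089 -0.294  0.804 -1.418]
1 [-0.777  0.493  0.554  2.132 -0.439  0.627 -1.297]
-1 [-0.485  0.297  0.187  2.065 -0.077  0.785  1.507]
-1 [-0.413  0.447  0.105  2.11  -0.082  0.589  1.509]
```

Run:
```python
from h import *
np.set_printoptions(precision=2,suppress=True)
p=np.load("p1.npy"); R=Ro.from_rotvec([0,0,p[2]]).as_matrix()
k=p[:2]+(R@[-74+p[3],p[4],0])[:2]
T=np.column_stack([-R[:,0],R[:,1],[0,0,-1]]); rv=Ro.from_matrix(T).as_rotvec()
grip(0.6)
robot.movep([*k,180],rv)
robot.servo_line([*k,53],feed=120)
grip(0,20)
s=robot.observe();print(s["t"],s["tcp_pos"],s["grip_width"]*92,s["grip_force"],s["contact_force"])
d=R@[13-p[3],-15-p[4],0]
g=np.array(s["tcp_pos"]);robot.servo_line(g+d,feed=40)
robot.hold(.3)
s=robot.observe();print(s["t"],s["tcp_pos"],g+d,s["grip_width"]*92,s["contact_force"])
near=dict(station=[568,132,0],pointer_tip=[567,134,60],blue_ring=[567,134,56])
near["red_ring"]=p[:2].tolist()+[56]+R@[27,-28,0]; near["carrier_knob"]=[*s["tcp_pos"][:2],72]
near["lens"]=[538,280,126]
import pickle
o=meas(near,near,rounds=2);pickle.dump(o,open("m2.pkl","wb"))
q,sd=fit(o);print(q,sd)
for n in o:
  for c in o[n]: print(n,c,len(o[n][c]),np.mean(o[n][c],0) if o[n][c] else 0)
a=viewer.read_camera("scene")[:,:,::-1];b=save("top","pics/t2.png")[:,:,::-1]
cv2.imwrite("pics/s2.png",a)
c=[cv2.resize(im[v-30:v+30,u-40:u+40],(400,300),interpolation=cv2.INTER_CUBIC) for im,(u,v) in ((a,px("scene",[567,134,58]).astype(int)),(b,px("top",[567,134,58]).astype(int)))]
cv2.imwrite("pics/c2.png",np.hstack(c));print(robot.observe()["t"])
```

```text
8.0083 [473.33 124.67  53.1 ] 19.613486936713752 20.000233948230743 [-0.08 -0.08  0.76]
9.475 [510.33 106.64  53.13] [509.84 106.95  53.1 ] 19.533228723030764 [ 2.04 -0.84  0.37]
[566.7  132.88   0.19  13.15 -15.62   0.33  -1.73   2.27  -0.33   1.73
   1.1 ] [1.65 2.28 0.01 1.24 1.41 1.52 2.24 0.69 1.52 2.24 0.81]
station scene 2 [566.57 131.38   3.17]
station top 2 [567.15 135.22   0.12]
pointer_tip scene 2 [567.52 131.69  62.76]
pointer_tip top 2 [564.79 136.03  60.88]
blue_ring scene 2 [568.72 127.45  59.74]
blue_ring top 2 [566.03 135.71  57.02]
red_ring scene 2 [596.62 111.53  57.59]
red_ring top 2 [599.12 109.    56.02]
carrier_knob scene 2 [510.54 105.1   71.75]
carrier_knob top 0 0
lens scene 2 [539.44 276.45 128.26]
lens top 2 [538.76 281.22 130.88]
10.975
```

View pics/c2.png

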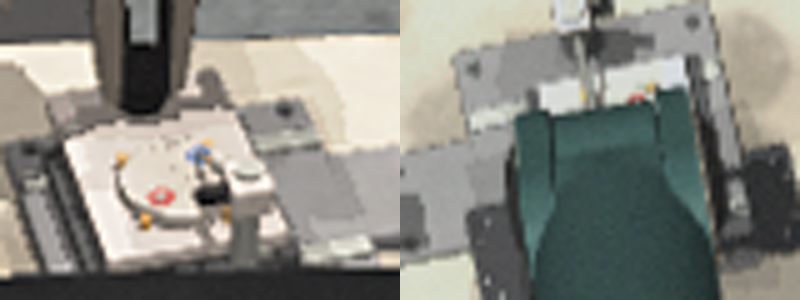

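The crop shows the blue ring at left-crop px (200,155), at the stylus tip just below the black clamp. The fit puts the tip within about 0.5 mm of the blue centre. The pause is done, so next is red.

Run:
```python
from h import *
import pickle
np.set_printoptions(precision=2,suppress=True)
p=np.load("p1.npy"); R=Ro.from_rotvec([0,0,p[2]]).as_matrix()
g=np.array(robot.observe()["tcp_pos"]);g[2]=53
robot.servo_line(g+R@[-27.3,28.5,0],feed=40)
robot.hold(.2)
grip(0.55); g=np.array(robot.observe()["tcp_pos"]);print(g)
robot.servo_line([*g[:2],160],feed=150)
robot.movep([400,-20,230],robot.observe()["tcp_rot"])
tip=p[:3].copy();tip[2]=58
near=dict(station=[568,132,0],pointer_tip=tip,red_ring=tip,blue_ring=tip+R@[-27,28,0],lens=[538,280,126],carrier_knob=[*g[:2],72])
o=meas(near,near,rounds=2);pickle.dump(o,open("m3.pkl","wb"))
q,sd=fit(o);print(q,sd[:5])
nm=dict(mirror=[485,-248,43],glass=[608,-239,40],mirror_rest=[483,-249,0])
om=meas(nm,nm,rounds=2);pickle.dump(om,open("mm.pkl","wb"))
for n in om:
  for c in om[n]: print(n,c,len(om[n][c]),np.mean(om[n][c],0) if om[n][c] else 0)
a=viewer.read_camera("scene")[:,:,::-1];b=viewer.read_camera("top")[:,:,::-1]
cv2.imwrite("pics/s3.png",a);cv2.imwrite("pics/t3.png",b)
r=[]
for P in([567,134,58],[570,-242,40]):
  r.append(np.hstack([cv2.resize(im[v-24:v+24,u-32:u+32],(400,300),interpolation=cv2.INTER_CUBIC) for im,(u,v) in ((a,px("scene",P).astype(int)),(b,px("top",P).astype(int)))]))
cv2.imwrite("pics/c3.png",np.vstack(r));print(robot.observe()["t"])
```

```text
[477.63 129.76  52.91]
[566.76 133.2    0.19 -14.66  13.32  -0.28  -1.99   2.05   0.28   1.99
   0.34] [1.67 2.54 0.01 1.11 1.25]
mirror scene 2 [ 484.14 -253.23   41.32]
mirror top 2 [ 483.91 -244.44   39.5 ]
glass scene 2 [ 607.54 -241.87   38.92]
glass top 2 [ 613.38 -237.19   39.61]
mirror_rest scene 2 [ 483.66 -249.46   -1.43]
mirror_rest top 2 [ 483.79 -245.69   -6.25]
16.85
```

View pics/c3.png

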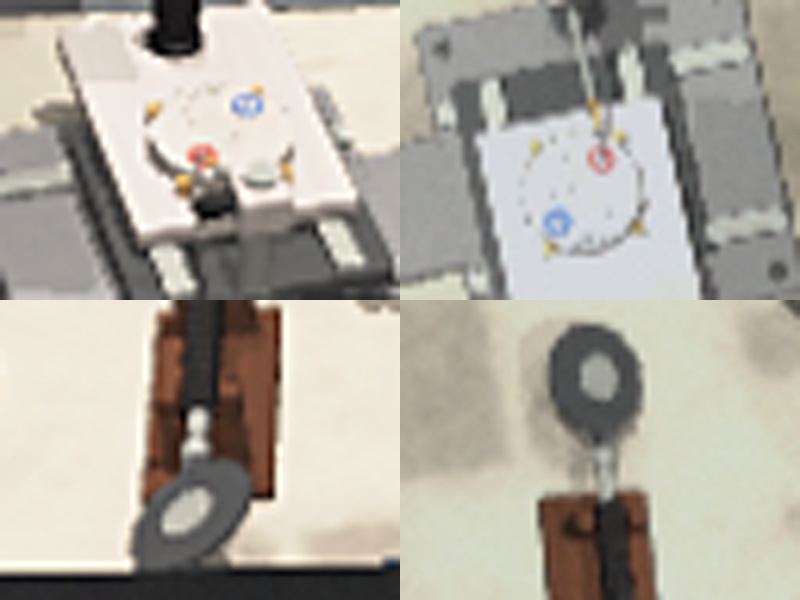

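Run:
```python
from h import *
import pickle
np.set_printoptions(precision=2,suppress=True)
a=cv2.imread("pics/s3.png");b=cv2.imread("pics/t3.png");b1=cv2.imread("pics/t1.png")
c=[]
for nm,im in(("scene",a),("top",b)):
    u,v=px(nm,[567,134,58]).astype(int)
    c.append(cv2.resize(im[v-8:v+8,u-8:u+8],(400,400),interpolation=cv2.INTER_LANCZOS4)); print(nm,u,v)
    f=im[v-8:v+8,u-8:u+8].astype(float); red=np.clip(f[:,:,2]-np.maximum(f[:,:,1],f[:,:,0])-15,0,None)
    red[f[:,:,1]>f[:,:,0]+25]=0
    yy,xx=np.mgrid[v-8:v+8,u-8:u+8];cc=np.array([(red*xx).sum(),(red*yy).sum()])/red.sum();print("red",cc,plane(nm,cc,56))
cv2.imwrite("pics/c4.png",np.hstack(c))
for k in("m1","m2","m3"):
    o=pickle.load(open(k+".pkl","rb"))
    for n in("pointer_tip","station","red_ring"):
        for cm in("scene","top"): print(k,n,cm,np.mean([px(cm,X) for X in o[n][cm]],0))
```

```text
scene 359 254
red [358.62 254.42] [564.66 132.26  56.  ]
top 287 237
red [286.75 238.07] [566.57 136.56  56.  ]
m1 pointer_tip scene [358.76 252.71]
m1 pointer_tip top [287.04 238.48]
m1 station scene [357.14 270.25]
m1 station top [287.65 239.65]
m1 red_ring scene [357.82 253.11]
m1 red_ring top [289.68 239.49]
m2 pointer_tip scene [358.59 253.16]
m2 pointer_tip top [286.83 238.44]
m2 station scene [357.59 270.07]
m2 station top [288.26 240.04]
m2 red_ring scene [351.58 262.28]
m2 red_ring top [295.36 227.6 ]
m3 pointer_tip scene [358.87 252.83]
m3 pointer_tip top [286.9  238.26]
m3 station scene [356.79 270.03]
m3 station top [287.16 239.81]
m3 red_ring scene [358.41 253.05]
m3 red_ring top [287.66 238.13]
```

View pics/c4.png

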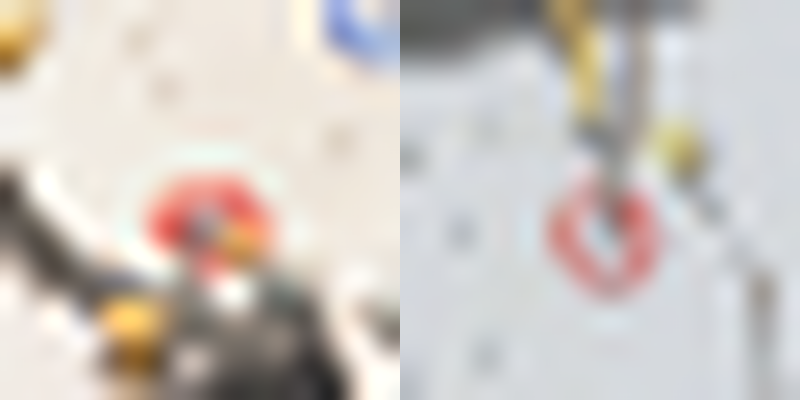

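Tip is inside the red ring: in the top view (right half) the ring's centre is at (605,240) and the tip ends at about (615,228), roughly 1.5 mm off and well inside the 4 mm radius. In the scene view (left half) the tip also sits within the ring at (208,222). Now the mirror angle.

```bash
cat >> h.py <<'E'
def pxs(cam,P):
    i=viewer.camera_info(cam); c=(np.array(i["R"])@np.asarray(P).T).T+np.array(i["t"]); c=c@np.array(i["camera_matrix"]).T; return c[:,:2]/c[:,2:]
def headmask(cam,M,o,b,off,S=8):
    """coverage image of head disc; M mirror rotation, o origin"""
    n=M@[0,np.cos(b),-np.sin(b)]; e1=M[:,0]; e2=np.cross(n,e1); c=o+125*M[:,0]
    t=np.linspace(0,2*np.pi,60); ring=29*(np.cos(t)[:,None]*e1+np.sin(t)[:,None]*e2)
    P=pxs(cam,np.vstack([c+ring+2.6*n,c+ring-2.4*n]))+off
    return P
def headcost(q,obs,b):
    tot=0
    for k,(cam,M,o,mask) in enumerate(obs):
        P=headmask(cam,M,o,b,q[2*k:2*k+2])
        c=pxs(cam,[o+125*M[:,0]])[0].astype(int); x0,y0=c[0]-24,c[1]-24
        im=np.zeros((48*8,48*8),np.uint8)
        cv2.fillConvexPoly(im,cv2.convexHull((((P-[x0,y0])+.5)*8).astype(np.int32)),255)
        r=cv2.resize(im,(48,48),interpolation=cv2.INTER_AREA)/255.
        a=pxs(cam,[o,o+100*M[:,0],o+125*M[:,0]]); d=a[2]-a[1]
        yy,xx=np.mgrid[y0:y0+48,x0:x0+48]
        sel=((xx-a[1][0])*d[0]+(yy-a[1][1])*d[1])>0   # beyond the rod
        m=mask[y0:y0+48,x0:x0+48].astype(float)
        tot+=(((r-m)**2)*sel).sum()
    return tot
def headfit(obs,bs=np.radians(np.arange(20,116,4))):
    from scipy.optimize import minimize
    best=[]
    for b in bs:
        f=minimize(headcost,np.zeros(2*len(obs)),args=(obs,b),method="Nelder-Mead",options=dict(initial_simplex=np.vstack([np.zeros(2*len(obs)),1.5*np.eye(2*len(obs))]),maxiter=160))
        best.append((f.fun,b,f.x))
    return best
E
python3 - <<'E'
from h import *
import pickle
np.set_printoptions(precision=3,suppress=True)
M={}
for c in("scene","top"):
    viewer.read_camera(c); s=viewer.silhouettes("mirror",c); print(c,[(round(d["confidence"],2),d["mask"].sum()) for d in s]); M[c]=s[0]["mask"]
pickle.dump(M,open("masks.pkl","wb"))
ys,xs=np.nonzero(M["top"]);X=np.array([plane("top",(x,y),43) for x,y in zip(xs,ys)])[:,:2]
m=X.mean(0);U=np.linalg.svd(X-m)[2][0] if 0 else np.linalg.eigh(np.cov(X.T))[1][:,-1];print("pca",m,np.degrees(np.arctan(U[1]/U[0])))
Xh=X[X[:,0]<545];print("handle",Xh.mean(0),np.degrees(np.arctan(np.polyfit(Xh[:,0],Xh[:,1],1)[0])),X[:,0].min(),X[:,0].max())
yaw=np.radians(4.);Rm=Ro.from_rotvec([0,0,yaw]).as_matrix();o=np.array([485,-248.2,43.])
for cs in(("scene",),("top",),("scene","top")):
    r=headfit([(c,Rm,o,M[c]) for c in cs]); r.sort(key=lambda t:t[0]); print(cs,[(round(t[0],1),round(np.degrees(t[1]))) for t in r[:6]],r[0][2])
E
```

```text
scene [(0.67, np.int64(439))]
top [(0.84, np.int64(413))]
pca [ 550.676 -242.684] 2.7383160397399404
handle [ 486.162 -245.578] 2.9049864723278427 426.28213803560453 636.6666803312335Traceback (most recent call last):
  File "<stdin>", line 13, in <module>
  File "h.py", line 65, in headfit
    f=minimize(headcost,np.zeros(2*len(obs)),args=(obs,b),method="Nelder-Mead",options=dict(initial_simplex=np.vstack([np.zeros(2*len(obs)),1.5*np.eye(2*len(obs))]),maxiter=160))
    res = _minimize_neldermead(fun, x0, args, callback, bounds=bounds,
                               **options)
    fsim[j] = func(sim[j])
              ~~~~^^^^^^^^
    fx = function(np.copy(x), *(wrapper_args + args))
  File "h.py", line 55, in headcost
    a=pxs(cam,[o,o+100*M[:,0],o+125*M[:,0]]); d=a[2]-a[1]
  File "h.py", line 40, in pxs
    i=viewer.camera_info(cam); c=(np.array(i["R"])@np.asarray(P).T).T+np.array(i["t"]); c=c@np.array(i["camera_matrix"]).T; return c[:,:2]/c[:,2:]
ValueError: time passes only in moves, steps and waits
```

```bash
sed -i 's/^def pxs(cam,P):/from functools import lru_cache\ninfo=lru_cache(None)(lambda c: viewer.camera_info(c))\ndef pxs(cam,P):/; s/    i=viewer.camera_info(cam); c=(np/    i=info(cam); c=(np/' h.py
python3 - <<'E'
from h import *
import pickle
np.set_printoptions(precision=3,suppress=True)
M=pickle.load(open("masks.pkl","rb"))
yaw=np.radians(2.8);Rm=Ro.from_rotvec([0,0,yaw]).as_matrix();o=np.array([483.7,-247.2,43.])
for cs in(("scene",),("top",),("scene","top")):
    r=headfit([(c,Rm,o,M[c]) for c in cs]); r.sort(key=lambda t:t[0]); print(cs,[(round(t[0],1),round(np.degrees(t[1]))) for t in r[:6]],r[0][2])
# final-pose IK check
p=np.load("p1.npy");R=Ro.from_rotvec([0,0,p[2]]).as_matrix();S=p[:3]*[1,1,0]+[0,0,126]
for bd in(55,65,75):
  b=np.radians(bd)
  for phi in(0,-20,20,-40):
    n=R@[0,.7071,-.7071]; f=np.radians(phi); d=R@[np.cos(f),np.sin(f)*.7071,np.sin(f)*.7071]
    # mirror frame: x=d, n=cos b y - sin b z
    e=np.cross(n,d); y=np.cos(b)*n+np.sin(b)*e*(1) ; z=np.cross(d,y)
    if np.dot(np.cos(b)*y-np.sin(b)*z,n)<.99: y=np.cos(b)*n-np.sin(b)*e; z=np.cross(d,y)
    G=np.column_stack([d,y,z]); og=S-125*d-2.6*n
    for sg in(1,-1):
        T=np.column_stack([-sg*d,sg*y,-z]); print(bd,phi,sg,np.round(z,2),og.round(),kin.ik(og-z*19,Ro.from_matrix(T).as_rotvec()))
E
```

```text
('scene',) [(np.float64(10.6), 60), (np.float64(11.2), 64), (np.float64(17.3), 56), (np.float64(18.8), 68), (np.float64(28.4), 72), (np.float64(29.5), 52)] [-0.533 -1.378]
('top',) [(np.float64(7.9), 56), (np.float64(9.5), 60), (np.float64(13.6), 52), (np.float64(16.0), 64), (np.float64(22.2), 48), (np.float64(23.7), 68)] [-0.283 -0.066]
('scene', 'top') [(np.float64(20.2), 60), (np.float64(25.2), 56), (np.float64(27.4), 64), (np.float64(43.3), 52), (np.float64(43.5), 68), (np.float64(59.5), 72)] [-0.533 -1.265 -0.299 -0.011]
55 0 1 [ 0.03 -0.17  0.98] [444. 108. 128.] [-0.382  0.311  0.22   2.162 -0.374  0.714  1.875]
55 0 -1 [ 0.03 -0.17  0.98] [444. 108. 128.] [-1.192  0.729  1.353  2.202 -1.021  1.12  -0.62 ]
55 -20 1 [ 0.23 -0.16  0.96] [446. 139. 158.] [-0.416  0.374  0.22   1.994 -0.335  1.009  1.498]
55 -20 -1 [ 0.23 -0.16  0.96] [446. 139. 158.] [-1.171  0.803  1.348  2.034 -0.904  1.384 -1.044]
55 20 1 [-0.16 -0.23  0.96] [458.  80.  98.] [-0.188  0.317  0.1    2.283 -0.624  0.434  2.489]
55 20 -1 [-0.16 -0.23  0.96] [458.  80.  98.] [-0.49   0.335  0.45   2.302 -0.834  0.5
[... 1053 characters left out ...]
-0.819  0.938  2.431]
75 0 -1 [ 0.09 -0.49  0.87] [444. 108. 128.] [-0.443  0.446  0.566  2.158 -0.909  1.013 -0.622]
75 -20 1 [ 0.18 -0.49  0.85] [446. 139. 158.] [-0.317  0.402  0.333  2.071 -0.749  1.055  1.952]
75 -20 -1 [ 0.18 -0.49  0.85] [446. 139. 158.] [-0.986  0.857  1.346  2.106 -1.162  1.593 -0.77 ]
75 20 1 [ 0.01 -0.52  0.85] [458.  80.  98.] [ 0.48   0.509 -0.449  2.136 -0.549  0.67   2.605]
75 20 -1 [ 0.01 -0.52  0.85] [458.  80.  98.] [-0.31   0.497  0.501  2.186 -1.027  0.947 -0.106]
75 -40 1 [ 0.27 -0.5   0.82] [463. 169. 185.] [-0.356  0.436  0.337  1.963 -0.737  1.192  1.534]
75 -40 -1 [ 0.27 -0.5   0.82] [463. 169. 185.] [-0.991  0.884  1.345  1.998 -1.147  1.718 -1.196]
```

```bash
cat >> h.py <<'E'
def mirrorpose():
    s=robot.observe(); T=Ro.from_rotvec(s["tcp_rot"]).as_matrix()
    return np.column_stack([-T[:,0],T[:,1],-T[:,2]]), np.array(s["tcp_pos"])-19*T[:,2]
def look(tag):
    Rm,o=mirrorpose(); obs=[]
    for c in("scene","top"):
        save(c,f"pics/{tag}_{c}.png"); s=viewer.silhouettes("mirror",c)
        h=pxs(c,[o+125*Rm[:,0]])[0]
        for d in s:
            ys,xs=np.nonzero(d["mask"])
            if len(xs) and np.min(np.hypot(xs-h[0],ys-h[1]))<4: obs.append((c,Rm,o,d["mask"]));print(c,d["confidence"],len(xs),h);break
    return obs
E
python3 - <<'E'
from h import *
import pickle
np.set_printoptions(precision=3,suppress=True)
yaw=np.radians(2.8);Rm=Ro.from_rotvec([0,0,yaw]).as_matrix();o=np.array([483.7,-247.2,43.])
rv=Ro.from_matrix(np.column_stack([-Rm[:,0],Rm[:,1],-Rm[:,2]])).as_rotvec()
robot.movep([o[0],o[1],150],rv)
robot.servo_line([o[0],o[1],24],feed=100)
grip(0,50)
s=robot.observe();print(s["t"],s["tcp_pos"],s["grip_width"]*92,s["grip_force"],s["contact_force"],s["wrist_torque"])
robot.servo_line([o[0],o[1],110],feed=70)
robot.servo_line([o[0],o[1],250],feed=180)
robot.hold(.2)
s=robot.observe();print(s["t"],s["grip_width"]*92,s["contact_force"],s["wrist_torque"])
obs=look("lift");pickle.dump(obs,open("o1.pkl","wb"))
bs=np.radians(np.arange(50,72,2))
for k in obs: print(k[0],[(round(t[0],1),round(np.degrees(t[1])),t[2]) for t in sorted(headfit([k],bs),key=lambda t:t[0])[:3]])
E
```

```text
20.1 [ 483.736 -247.199   24.066] 13.298877520154265 50.00031530857086 [-0.46   0.92   1.147] [0.055 0.052 0.008]
22.6 13.645069122271323 [ 0.279 -0.625 -1.966] [ 0.047  0.026 -0.003]
scene 0.56 421 [202.343 200.714]
top 0.73 420 [420.752 209.741]
scene [(np.float64(7.2), 58, array([-0.789, -0.951])), (np.float64(8.1), 60, array([-0.79 , -0.876])), (np.float64(10.3), 56, array([-0.891, -0.92 ]))]
top [(np.float64(5.2), 60, array([-0.467, -0.856])), (np.float64(6.4), 58, array([-0.518, -0.847])), (np.float64(6.8), 62, array([-0.519, -0.897]))]
```

```bash
cat >> h.py <<'E'
def finalpose(b,phi,S,yaw):
    R=Ro.from_rotvec([0,0,yaw]).as_matrix(); q=.70711
    n=R@[0,q,-q]; d=R@[np.cos(phi),np.sin(phi)*q,np.sin(phi)*q]
    e=np.cross(n,d)
    y=np.cos(b)*n-np.sin(b)*e; z=np.cross(d,y)
    if np.dot(np.cos(b)*y-np.sin(b)*z,n)<.999: y=np.cos(b)*n+np.sin(b)*e; z=np.cross(d,y)
    assert np.dot(np.cos(b)*y-np.sin(b)*z,n)>.999
    return S-125*d-2.6*n-19*z, Ro.from_matrix(np.column_stack([-d,y,-z])).as_rotvec(), d
E
python3 - <<'E'
from h import *
import pickle
np.set_printoptions(precision=2,suppress=True)
ps=[fit(pickle.load(open(f"m{k}.pkl","rb")))[0][:3] for k in(1,2,3)];p=np.mean(ps,0);print(p);np.save("p2.npy",p)
S=np.array([p[0],p[1],126]);b=np.radians(59.5);phi=np.radians(-20)
t,rv,d=finalpose(b,phi,S,p[2])
robot.movep(t+[0,0,90],rv)
robot.hold(.3)
obs=look("above");pickle.dump(obs,open("o2.pkl","wb"))
g=S+[0,0,90]
o=meas(dict(glass=g),dict(glass=g),rounds=2)
for c in o["glass"]: print(c,np.array(o["glass"][c])-g)
bs=np.radians(np.arange(50,72,2))
for k in obs: print(k[0],[(round(t[0],1),round(np.degrees(t[1])),t[2]) for t in sorted(headfit([k],bs),key=lambda t:t[0])[:3]])
s=robot.observe();print(s["t"],s["tcp_pos"],t+[0,0,90])
E
```

```text
[566.79 133.04   0.19]
scene 0.69 281 [360.52 204.5 ]
scene [[ 0.99 -2.98 -2.85]]
top [[2.28 0.23 1.61]
 [4.34 3.47 1.16]]
scene [(np.float64(10.8), 56, array([-1.41,  0.3 ])), (np.float64(11.6), 58, array([-1.41,  0.1 ])), (np.float64(12.7), 54, array([-1.43,  0.24]))]
25.15 [441.9  143.62 230.11] [441.89 143.58 230.09]
```

Run:
```python
from h import *
import pickle
np.set_printoptions(precision=2,suppress=True)
p=np.load("p2.npy")
S=np.array([p[0],p[1],126]);b=np.radians(59.);phi=np.radians(-20)
t,rv,d=finalpose(b,phi,S,p[2]); t=t-2*d
robot.servo_line(t,feed=60,rotation=rv)
robot.hold(.4)
s=robot.observe();print(s["t"],s["tcp_pos"],t,s["contact_force"],s["wrist_torque"],s["grip_width"]*92)
obs=look("fin")
o=meas(dict(glass=S),dict(glass=S),rounds=3)
for c in o["glass"]: print(c,np.array(o["glass"][c])-S)
bs=np.radians(np.arange(50,70,2))
for k in obs: print(k[0],[(round(t[0],1),round(np.degrees(t[1])),t[2]) for t in sorted(headfit([k],bs),key=lambda t:t[0])[:3]])
a=cv2.imread("pics/fin_scene.png");c=cv2.imread("pics/fin_top.png")
u,v=px("scene",S).astype(int);x,y=px("top",S).astype(int)
cv2.imwrite("pics/c5.png",np.hstack([cv2.resize(im[v-40:v+40,u-40:u+40],(400,400),interpolation=cv2.INTER_CUBIC) for im,u,v in((a,u,v),(c,x,y))]))
```

```text
27.1917 [439.95 143.57 140.57] [439.94 143.54 140.53] [-0.79 -0.29 -1.08] [-0.26 -0.23  0.03] 13.272451771674183
scene 0.98 478 [359.37 232.77]
scene [[-2.25 -3.45 -0.07]
 [-5.55 -3.12  0.23]
 [-3.48 -1.6  -0.85]]
top [[ 0.45  2.85  0.02]
 [ 2.06  1.19 -2.36]
 [ 3.03  0.77 -1.41]]
scene [(np.float64(5.2), 60, array([-1.14, -0.29])), (np.float64(5.5), 62, array([-1.14, -0.3 ])), (np.float64(8.2), 58, array([-1.12, -0.27]))]
```

View pics/c5.png

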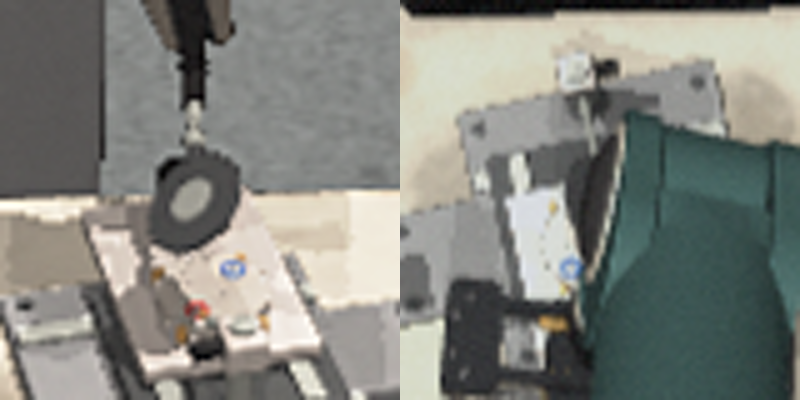

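The crop shows the mirror head at (195,200) over the block, with its glass turned down towards the camera. The red ring at (197,308) is still at the stylus, and nothing is touching. The swivel estimates average about 59°, which agrees with the 59° I used.

Run:
```python
from h import *
print(robot.job_done(), robot.observe()["t"])
```

```text
the job is handed in; nothing more can be done
the job is handed in; nothing more can be done
```

I handed the job in at about 28 s: the tip paused in the blue ring, then went to the red ring about 1.5 mm off centre, I let go of the knob, and the mirror is held still over it at 45°; its aim is estimated to about 2° (from two cameras), not seen through the lens.

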